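# Snap the back cover onto a watch case with the cupped seating tool

### The arm

A 6-joint arm with a two-finger parallel gripper is mounted at the origin on the work surface. World frame = base frame: x ahead of the robot, y to its left, z up, the work surface at z = 0. Lengths are in m, angles in degrees, forces in N, time in s.
With the tool pointing down it reaches from about 0.4 to 0.825 m from the base axis. Payload 7 kg.
Tool frame: the origin (TCP) lies midway between the tips of the shut fingers; the grasp point (between the pads) lies 19 mm behind it; z points along the fingers, y is the line along which they close (so a half turn about z gives the same grasp; the last joint's range is limited). The gripper opens to 88 mm and grips with 3 to 60 N. Pads are 19 mm wide; open, the fingers measure 130 mm over their backs; the gripper's body (78 mm by 193 mm) begins 47 mm behind the grasp point.
Start: joints at [-56.774, 20.546, 0.682, 0, -70.136, -16.507], TCP at [0.194, -0.646, 0.227] pointing down, gripper open.
Joint ranges: [-176.03, 176.03], [-82.01, 121.73], [-58.28, 71.71], [-173.87, 95.51], [-174.79, -0.11], [-173.66, 173.66]. Speed limits (degrees/s): [136.94, 136.94, 172.46, 180, 180, 180].

### API

Orientations are given as [roll, pitch, yaw] about the fixed x, y, z axes, in that order (R = Rz(yaw) Ry(pitch) Rx(roll)).
In Python, from plant import ctrl gives the robot as it stands. The module is installed in compiled form; this text tells all that it offers.
- The arm moves only by the tool send_rows, never from a script. Its argument "plan" is a list that holds one entry, the list of rows, each a list of 6 numbers: the shift along the tool's x, y, z in a scale on which 1.0 is 500 mm, then the turn, a rotation vector about the tool's x, y, z in normalised numbers (1 is 90 degrees). A call has 1 to 8 rows; each row is the pose to reach, as a shift and turn from the pose commanded when the call began, along the tool's axes at that moment; what a row does not reach only later rows make up. A row lasts 1/12 s, in which the tool goes at most 41.7 mm and 7.16 degrees, less where a joint would pass 70% of its speed; a pose out of reach is approached as far as the arm can. A call with a gripper value outside its range is refused whole. "fingers" is the opening, from 0 (shut) to 1 (fully open), set as the call begins (left out, the last holds). The fingers move at their own pace and stop on an object; the grip force is fixed at half the most. Time passes only in rows, so rows that repeat a pose let the fingers close. It gives the time, the measured TCP pose, the force, the opening and the grip force at its end, in the units of the state.
- ctrl.get_obs(): the state, without advancing time (a new reading comes with each control period).
- ctrl.snapshot(name): name is "side" or "top" or "wrist"; returns a dict with "img" (480x640x3 uint8, red, green, blue), "K" (3x3 intrinsics, pixels), "pose" (4x4, takes a point from camera to world coordinates). Camera axes: x right, y down, z forward; pixel columns grow to the right and rows downward; lengths in m; the calibration is good to about 2 mm. A picture is of the moment at which its call begins. There is no depth.
- ctrl.close_job(): hands the job in; it is judged then, once.
The state is a dict: "clock": time; "joint_pos": joint angles; "qvel": joint speeds; "tau": joint torques, N m; "tool_pos": TCP position; "orientation": TCP orientation; "force": force on the tool from outside, world axes, zero at the start; "moment": the same for the moment, N m; "opening": finger opening in m; "gripper_force": force on a finger pad.
Only numpy, scipy, OpenCV 4.12 (cv2) and the standard library are available. Lean on these libraries where they do the work, as an engineer would, in place of code of your own. Each camera call takes 0.05 s, during which the arm holds its last target. There are 200 camera calls.

### The job

The steel back cover is lying loose on the round watch case in the wooden holder. Take the wide cupped seating tool from its dish, set it upright over the raised boss of the cover so that its rim bears squarely on the cover, and press: the case first sinks a little way into the holder, then press on until the cover clicks fully home and lies flush. The thin cover must be pushed only with this tool and never with more than 40 N; then stand the tool upright back in the dish it came from, leaving everything else on the bench where it is.

Things in the scene. Friction and masses are not known exactly. Their poses are not given: they have to be found in the camera images.
- holder: Hollow wooden block 90 x 90 x 46 mm fixed to the bench. In it a platform carries the round steel watch case (68 mm outer diameter, 58 mm bore), rim 64 mm above the bench at the start. Pressed with 4 to 5 N the platform sinks with steady drag until it stands firm inside: 3 to 18 mm, different each time and not to be seen from outside; it stays down. Origin: centre of underside.
- seat (a point): Centre of the case's rim (sinks with the case), where the centre of the flange's underside must lie when the cover is home; z up. Once the platform stands firm and the cover has clicked onto the rim, all is rigid and the force climbs steeply. So a slow straight push (about 5 mm/s) stopped at 20 to 25 N of added force has certainly seated the cover.
- cover: Loose snap-fit back of plain steel, 50 g: flange 66 mm diameter, 3 mm thick, self-centring plug 13 mm deep below. Origin: centre of the flange's underside, z up (flange top z = 3 mm). It starts level on sprung catches in the case, about 5 mm above the rim. It clicks only after the platform stands firm: the force rises to 7 to 15 N, then it gives way, 2 mm above the rim. Over 40 N dents it.
- boss (a point): Top centre of the cover's raised round boss: 33 mm diameter at its foot, 4 mm high above the flange with a sloped edge, so 7 mm above the cover's origin.
- cup_tool: Seating tool standing upright, 105 mm tall, 175 to 350 g. Bottom: white plastic cup 54 mm outer diameter, 20 mm high, open downwards, bore 37 mm diameter and 12 mm deep: its rim goes over the boss with 2 mm to spare all round and bears on the flange. From 35 to 105 mm up: square wooden handle 28 x 28 mm, sides along x and y. Origin: centre of the cup's underside, z up. Grip 75 to 85 mm up.
- dish: Round wooden dish in which the cup tool stands at the start, fixed: 84 mm outer diameter, 16 mm high, inside 70 mm diameter with its floor 8 mm above the bench. Origin: centre of its underside.
- slim_tool: Another pusher, not wanted: the same handle and height but with a slim solid white foot only 34 mm in diameter. Stands in a second such dish. Origin: centre of its underside. Leave it alone.
- ring_bowl: Small white bowl, 64 mm wide, 30 mm high; bystander.
- flux_jar: Amber glass jar, 50 mm diameter and 50 mm high; bystander.
- oil_bottle: Small green bottle, 40 mm diameter, 85 mm high; bystander.
- hammer: Hammer lying at the far side; bystander.
- ring_box: Blue ring box, 50 x 60 x 35 mm; bystander.
- bangle: Brass bangle lying flat, 66 mm wide, 8 mm high; bystander.
Not all that is in view belongs to the job. What is shaped like the cup_tool but black is not meant. What is shaped like the cover but purple or yellow is not meant.

How it is judged (in metres and radians):
On the way, in this order (a step that is already met when the one before it is completed fails the run):
1. the cup tool has been lifted out of its dish (z of cup_tool in the frame of dish above 0.04 m), for 0.1 s.
2. the cup tool, upright and centred over the boss, presses on the cover and the cover is home (z of cover in the frame of seat below 0.001 m and horizontal distance between cover and seat below 0.003 m and angle between the z axis of cover and the z axis of holder, either way round below 0.03 rad and contact force between cup_tool and cover above 3 N and z of cup_tool in the frame of cover below 0.005 m and horizontal distance between cup_tool and cover below 0.005 m and angle between cup_tool's own z axis and vertical below 0.1 rad), for 0.05 s.
At the end, for the whole second after the job is handed in: The cover is home on the case: the underside of its flange within 1 mm of the case's rim, centred within 3 mm and level within 0.03 rad. The cup tool stands upright (within 0.08 rad) on the floor of its own dish, within 12 mm of the dish's centre, released and at rest (z of cover in the frame of seat below 0.001 m and horizontal distance between cover and seat below 0.003 m and angle between the z axis of cover and the z axis of holder, either way round below 0.03 rad and horizontal distance between cup_tool and dish below 0.012 m and z of cup_tool in the frame of dish below 0.011 m and angle between cup_tool's own z axis and vertical below 0.08 rad and linear speed of each of cup_tool, cover below 0.02 m/s); the robot touches nothing.
It fails at once if the cover is pushed by the tool with more than 40 N (contact force between cup_tool and cover above 40 N).
It fails at once if the fingers or the arm push on the cover (contact force between any of the fingers, the arm and cover above 1 N).
It fails at once if the other pusher pushes on the cover (contact force between slim_tool and cover above 1 N).
It fails at once if a bystander is moved by more than 20 mm (distance of any of slim_tool, ring_bowl, flux_jar, oil_bottle, hammer, ring_box, bangle from where it was at the start of the episode above 0.02 m).
It also fails if it takes over 58 s, if anything falls off the work surface, if the arm or the gripper's body presses on something with over 40 N, if the wrist force passes 120 N, or if a joint passes its speed limit or range.

## Working session

There is one attempt and no reset: what is moved stays moved. The work goes in short steps, Python scripts to look and compute and a tool call to move; the robot and the scene stay as the last step left them, time stands still between calls to the robot, and variables do not carry over. Pictures are saved under pics/ and viewed, at most 10 in all, crops included, and the job is handed in when it is done.

Besides the shell and the picture viewer there is one more tool, called by a JSON object that holds its "name" and its "arguments". send_rows: Moves the arm, as the interface text tells. Its arguments: {"type":"object","properties":{"plan":{"type":"array","items":{"type":"array","items":{"type":"array","items":{"type":"number"}}}},"fingers":{"type":"number"}},"required":["plan"]}

```bash
mkdir -p pics
cat > h.py <<'E'
import numpy as np, cv2
from plant import ctrl
def snap(n,f):
    s=ctrl.snapshot(n); cv2.imwrite(f'pics/{f}.png',s['img'][:,:,::-1]); np.savez(f'pics/{f}.npz',**s); return s
def load(f): return dict(np.load(f'pics/{f}.npz'))
def ray(s,u,v):
    d=np.linalg.inv(s['K'])@[u,v,1.]; return s['pose'][:3,3], s['pose'][:3,:3]@d
def onz(s,u,v,z):
    o,d=ray(s,u,v); return o+d*(z-o[2])/d[2]
def tri(rs):
    A=np.zeros((3,3));b=np.zeros(3)
    for o,d in rs:
        d=d/np.linalg.norm(d);P=np.eye(3)-np.outer(d,d);A+=P;b+=P@o
    x=np.linalg.solve(A,b); return x
def proj(s,p):
    c=np.linalg.inv(s['pose'])@np.r_[p,1]; q=s['K']@c[:3]; return q[:2]/q[2]
E
python3 - <<'E'
from h import *
np.set_printoptions(precision=3,suppress=True)
for n in ['side','top','wrist']:
    s=snap(n,n+'0'); print(n,s['K'][0,0],s['pose'])
print(ctrl.get_obs())
E
```

```text
side 502.7882397003765 [[-0.898 -0.246  0.363  0.219]
 [-0.439  0.483 -0.758  0.743]
 [ 0.011 -0.84  -0.542  0.594]
 [ 0.     0.     0.     1.   ]]
top 501.79481826782893 [[ 0.116 -0.972  0.204  0.418]
 [-0.993 -0.114  0.02  -0.006]
 [ 0.004 -0.205 -0.979  0.974]
 [ 0.     0.     0.     1.   ]]
wrist 418.22552227662345 [[-0.287  0.92   0.266  0.12 ]
 [ 0.958  0.275  0.081 -0.667]
 [ 0.001  0.278 -0.961  0.385]
 [ 0.     0.     0.     1.   ]]
{'clock': 0.15, 'joint_pos': array([-56.775,  20.582,   0.648,  -0.014, -70.137, -16.509]), 'qvel': array([ 0.014, -0.174,  0.064, -0.011, -0.006, -0.111]), 'tau': array([ -0.002, -58.328,  29.329,   7.001,   0.009,  -0.   ]), 'tool_pos': array([ 0.194, -0.646,  0.226]), 'orientation': array([ 179.928,   -0.007, -163.289]), 'force': array([ 0.958,  0.116, -0.674]), 'moment': array([ 0.029, -0.067,  0.029]), 'gripper_force': 0.0, 'opening': 0.08782503308382093}
```

View pics/top0.png

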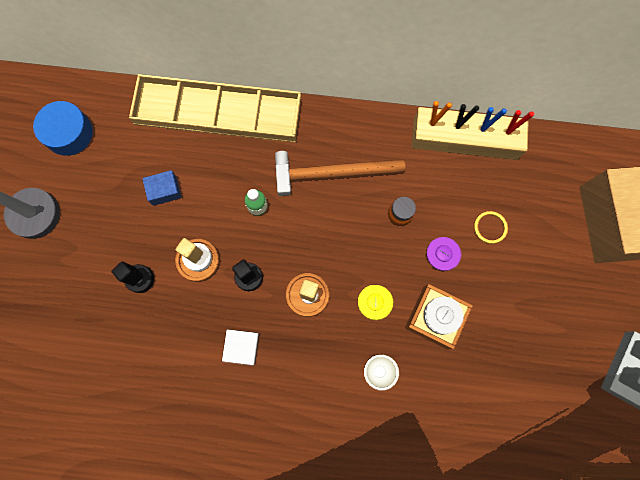

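View pics/side0.png

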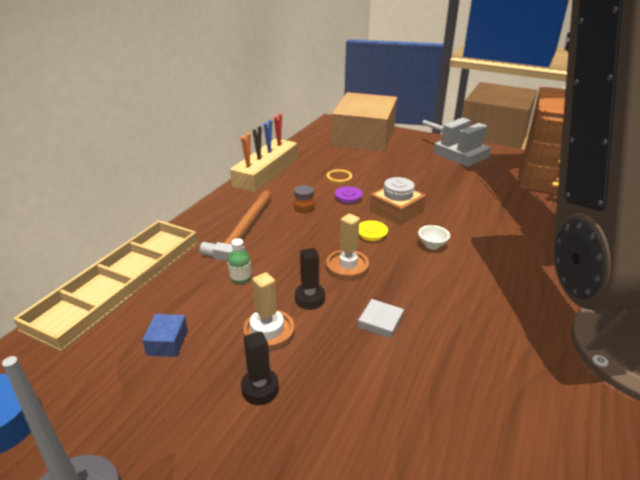

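The top view shows the cup tool (wide white foot) at (197,258) with its handle top near (186,249). The slim tool is at (307,294), and the holder with the cover at (442,316). In the side view the cup tool is at (267,325), handle top (264,280), and the cover at (399,187).

Run:
```python
from h import *
np.set_printoptions(precision=4,suppress=True)
def blobs(s,box,f,amin=40):
    x0,y0,x1,y1=box; im=s['img'][y0:y1,x0:x1]; h=cv2.cvtColor(im,cv2.COLOR_RGB2HSV).astype(int)
    m=f(h[...,0],h[...,1],h[...,2]).astype(np.uint8)
    cs,_=cv2.findContours(m,cv2.RETR_EXTERNAL,cv2.CHAIN_APPROX_NONE)
    out=[]
    for c in cs:
        if cv2.contourArea(c)>amin:
            c=c+np.array([[x0,y0]]); r=cv2.minAreaRect(c); e=cv2.fitEllipse(cv2.convexHull(c)) ; out.append((cv2.contourArea(c),r,e))
    return out
t=load('top0');d=load('side0')
def show(n,o):
    for a,r,e in o: print(n,a,'rect',np.round(r[0],1),np.round(r[1],1),round(r[2],1),'ell',np.round(e[0],1),np.round(e[1],1),round(e[2]))
tan=lambda h,s,v:(h>14)&(h<28)&(s>70)&(v>120)
wht=lambda h,s,v:(s<45)&(v>110)
org=lambda h,s,v:(h<14)&(s>120)&(v>140)
show('top tan',blobs(t,(165,230,230,290),tan)); show('side tan',blobs(d,(240,265,300,350),tan))
show('top wht',blobs(t,(165,230,230,290),wht)); show('side wht',blobs(d,(235,265,300,350),wht))
show('top org',blobs(t,(165,230,230,290),org)); show('side org',blobs(d,(235,265,300,350),org))
show('top cov',blobs(t,(405,280,480,350),wht)); show('side cov',blobs(d,(365,165,430,222),wht))
big=lambda s,b,k:cv2.resize(s['img'][b[1]:b[3],b[0]:b[2]],None,fx=k,fy=k,interpolation=cv2.INTER_CUBIC)
a=big(t,(160,230,240,290),5);b=big(t,(400,275,480,335+15),5)[:375];c=big(d,(235,265,315,350),5)[:,:];e=big(d,(365,160,445,225),5)
W=np.zeros((600,800,3),np.uint8); W[:300,:400]=a; W[:300,400:]=b[:300]; W[300:600,:400]=cv2.resize(c,(400,425))[:300]; W[300:600,400:]=e[:300]
cv2.imwrite('pics/crop1.png',W[:,:,::-1])
```

```text
top tan 218.5 rect [185.1 247.3] [15.3 16.2] 35.5 ell [185.2 247.3] [17.9 18.7] 65
side tan 845.5 rect [264.6 295. ] [45.9 22.8] 82.9 ell [263.4 294.5] [28.2 47.3] 173
top wht 324.5 rect [197.5 257.8] [25.3 27.7] 42.7 ell [196.4 256.6] [27.6 29.2] 101
side wht 530.0 rect [266.2 325.2] [25.6 32.3] 87.4 ell [266.3 322.7] [30.5 33.1] 83
top org 89.5 rect [206.8 253.6] [40.7 18.8] 62.2 ell [197.7 258.4] [39.7 40.8] 151
side org 52.0 rect [238.5 342.1] [ 6.5 14.9] 11.3 ell [238.5 342.5] [ 6.7 15.5] 15
side org 671.0 rect [283.  315.5] [32. 67.] 0.0 ell [286.6 323.9] [34.  78.8] 12
side org 739.0 rect [244.5 307.5] [19. 53.] 0.0 ell [243.  307.1] [22.4 68.3] 2
side org 82.5 rect [286.8 281.3] [ 4.2 33.6] 38.3 ell [286.3 282.3] [ 5.  36.5] 39
side org 263.5 rect [272.5 273.5] [17. 41.] 90.0 ell [286.2 233.5] [ 45.1 119.1] 27
top cov 1080.0 rect [444. 315.] [36. 38.] 90.0 ell [443.5 315. ] [37.2 38.7] 115
side cov 507.5 rect [399.  188.5] [21. 28.] 90.0 ell [398.4 188. ] [23.3 31.3] 94
```

View pics/crop1.png

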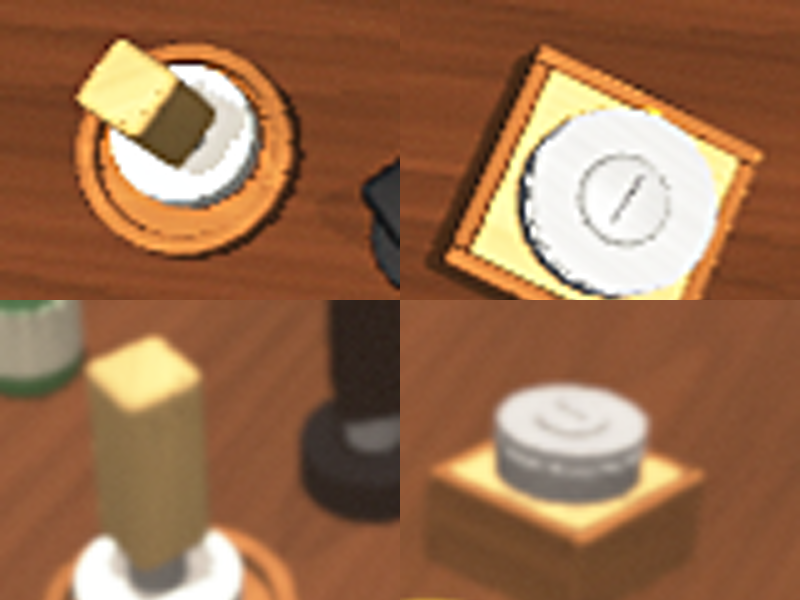

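Run:
```python
from h import *
np.set_printoptions(precision=4,suppress=True)
t=load('top0');d=load('side0')
print('handle top tri',tri([ray(t,185.5,247.3),ray(d,264,279.7)]), onz(t,185.5,247.3,.113),onz(d,264,279.7,.113))
print('cup top@.028',onz(t,196.3,256.6,.028),'dish@.016',onz(t,197.0,259.4,.016))
c=np.array([(122,38),(77,98),(137,137),(185,80)])/5+[160-.4,230-.4]
P=[onz(t,*q,.113)[:2] for q in c]
for i in range(4):
    v=P[(i+1)%4]-P[i]; print(np.linalg.norm(v),np.degrees(np.arctan2(v[1],v[0]))%90)
print('cover tri',tri([ray(t,444.6,314.5),ray(d,399,184.6)]),onz(t,444.6,314.5,.075),onz(d,399,184.6,.075))
o=ctrl.get_obs(); print(o['tool_pos'],o['orientation'])
# wrist cam in tool frame
from scipy.spatial.transform import Rotation as R
w=load('wrist0'); Rt=R.from_euler('xyz',o['orientation'],degrees=True).as_matrix()
print('cam in tool',Rt.T@(w['pose'][:3,3]-o['tool_pos']),Rt.T@w['pose'][:3,2]); print(Rt)
```

```text
handle top tri [0.5688 0.2349 0.1099] [0.5693 0.2345 0.113 ] [0.5654 0.2381 0.113 ]
cup top@.028 [0.5687 0.2347 0.028 ] dish@.016 [0.5653 0.2355 0.016 ]
0.026020722185827527 62.55109951480793
0.025744694614032542 64.07388508201417
0.025723473675134223 58.884404250358045
0.027382716122994637 63.25049701512359
cover tri [ 0.5087 -0.2349  0.0706] [ 0.5091 -0.2335  0.075 ] [ 0.5054 -0.2268  0.075 ]
[ 0.194  -0.6461  0.2259] [ 179.9282   -0.0071 -163.2887]
cam in tool [ 0.0764  0.0015 -0.1586] [-0.2778  0.      0.9606]
[[-0.9578 -0.2875 -0.0005]
 [-0.2875  0.9578  0.0012]
 [ 0.0001  0.0013 -1.    ]]
```

The crop shows the handle top corners, the cup rim and dish, and the cover's boss in both views. The handle's yaw is about 62.5° mod 90. I'll go above the cover first, at the yaw I'll grasp with, for wrist views.

```bash
cat >> h.py <<'E'
from scipy.spatial.transform import Rotation as R
def row(p,yaw=-117.5):
    o=ctrl.get_obs(); A=R.from_euler('xyz',o['orientation'],degrees=True); B=R.from_euler('xyz',[180,0,yaw],degrees=True)
    t=A.inv().apply(np.array(p)-o['tool_pos'])*100; r=(A.inv()*B).as_rotvec(degrees=True)
    print('clock %.2f'%o['clock'],'at',np.round(o['tool_pos'],4),np.round(o['orientation'],2),'F',np.round(o['force'],1),'open %.4f'%o['opening']); print('row',np.round(t,2),np.round(r,2))
E
python3 -c "
from h import *
row([.509,-.234,.225])"
```

```text
clock 0.15 at [ 0.194  -0.6461  0.2259] [ 1.7993e+02 -1.0000e-02 -1.6329e+02] F [ 1.   0.1 -0.7] open 0.0878
row [-42.02  30.42   0.12] [ 7.000e-02  2.000e-02 -4.579e+01]
```

Units first: shifts go in shares of 500 mm and turns go in shares of 90 degrees. So -30 cm is -0.6, -28 cm is -0.56, -45.8 degrees is -0.5089.

{"name": "send_rows", "arguments": {"plan": [[[-0.08,0.058,0,0,0,-0.0633],[-0.16,0.116,0,0,0,-0.1267],[-0.24,0.174,0,0,0,-0.19],[-0.32,0.232,0,0,0,-0.2544],[-0.4,0.29,0,0,0,-0.3178],[-0.48,0.348,0,0,0,-0.3811],[-0.56,0.406,0,0,0,-0.4444],[-0.6,0.434,0.002,0,0,-0.5089]]]}}

```text
clock: 0.82
tool_pos: [0.3972, -0.3797, 0.2262]
orientation: [-180.0, 0.0, -117.2]
force: [2.1, -0.4, 0.6]
opening: 0.0878
gripper_force: 0.0
```

```bash
python3 -c "
from h import *
row([.509,-.234,.225])"
```

```text
clock 0.82 at [ 0.3972 -0.3797  0.2262] [-179.99    0.   -117.2 ] F [ 2.1 -0.4  0.6] open 0.0878
row [-18.07  -3.28   0.12] [-0.01  0.    0.3 ]
```

To row units: -18.1 cm is -0.362, -16 cm is -0.32.

{"name": "send_rows", "arguments": {"plan": [[[-0.08,-0.014,0,0,0,0],[-0.16,-0.028,0,0,0,0],[-0.24,-0.044,0,0,0,0],[-0.32,-0.058,0.002,0,0,0],[-0.362,-0.066,0.002,0,0,0],[-0.362,-0.066,0.002,0,0,0],[-0.362,-0.066,0.002,0,0,0]]]}}

```text
clock: 1.4
tool_pos: [0.5098, -0.235, 0.2246]
orientation: [180.0, -0.0, -117.3]
force: [-0.4, -0.5, -0.6]
opening: 0.0876
gripper_force: 0.0
```

```bash
python3 -c "
from h import *
snap('wrist','wc1')
row([.509,-.234,.225])
print('proj',[proj(load('wc1'),np.array(p)) for p in ([.5091,-.2335,.075],)])"
```

```text
clock 1.45 at [ 0.5092 -0.2358  0.2247] [ 1.7996e+02 -1.0000e-02 -1.1741e+02] F [ 0.3 -0.7  0.3] open 0.0876
row [-0.15  0.1  -0.03] [ 0.04 -0.01  0.09]
proj [array([318.52366865, 220.90503731])]
```

View pics/wc1.png

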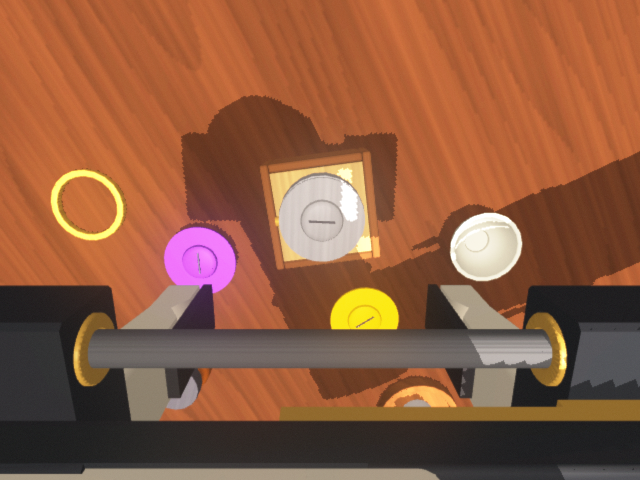

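To row units: -6 cm is -0.12, -5 cm is -0.1.

{"name": "send_rows", "arguments": {"plan": [[[-0.06,-0.05,0,0,0,0],[-0.12,-0.1,0,0,0,0],[-0.12,-0.1,0,0,0,0],[-0.12,-0.1,0,0,0,0]]]}}

```text
clock: 1.78
tool_pos: [0.5818, -0.2064, 0.224]
orientation: [179.9, -0.0, -117.5]
force: [-0.4, -0.3, -0.1]
opening: 0.0875
gripper_force: 0.0
```

Run:
```python
from h import *
np.set_printoptions(precision=4,suppress=True)
a=load('wc1'); b=snap('wrist','wc2')
print(ctrl.get_obs()['tool_pos'])
rs=[];rf=[];pan=[]
for s in (a,b):
    u,v=proj(s,np.array([.509,-.234,.072])).astype(int)
    x0,y0=u-70,v-70; im=cv2.resize(cv2.cvtColor(s['img'],cv2.COLOR_RGB2GRAY)[y0:y0+140,x0:x0+140],None,fx=4,fy=4,interpolation=cv2.INTER_CUBIC)
    out=cv2.cvtColor(im,cv2.COLOR_GRAY2BGR)
    for lo,hi,L,col in ((70,98,rs,(0,0,255)),(160,190,rf,(0,255,0))):
        c=cv2.HoughCircles(cv2.GaussianBlur(im,(7,7),2),cv2.HOUGH_GRADIENT,1,200,param1=80,param2=15,minRadius=lo,maxRadius=hi)
        c=c[0][0]; p=(c[:2]+.5)/4-.5+[x0,y0]; print(p,c[2]/4); L.append(ray(s,*p)); cv2.circle(out,tuple(np.int32(c[:2])),int(c[2]),col,1)
    pan.append(out[:,80:480])
cv2.imwrite('pics/cov.png',np.hstack(pan))
for L in (rs,rf):
    x=tri(L); print('tri',x); 
    for o,d in L: print('  on .072',o+d*(.072-o[2])/d[2])
```

```text
[ 0.5808 -0.2067  0.2243]
[321.5  220.25] 21.5
[321.5 218. ] 43.175Traceback (most recent call last):
  File "<stdin>", line 12, in <module>
TypeError: 'NoneType' object is not subscriptable
```

```bash
cat > c.py <<'E'
from h import *
np.set_printoptions(precision=4,suppress=True)
def circ(s,pt,lo,hi,h=70,p2=10):
    u,v=proj(s,np.array(pt)).astype(int); x0,y0=max(u-h,0),max(v-h,0)
    im=cv2.resize(cv2.cvtColor(s['img'],cv2.COLOR_RGB2GRAY)[y0:v+h,x0:u+h],None,fx=4,fy=4,interpolation=cv2.INTER_CUBIC)
    c=cv2.HoughCircles(cv2.GaussianBlur(im,(7,7),2),cv2.HOUGH_GRADIENT,1,200,param1=40,param2=p2,minRadius=lo*4,maxRadius=hi*4)
    out=cv2.cvtColor(im,cv2.COLOR_GRAY2BGR)
    if c is None: print('none',u,v); return None,out
    c=c[0][0]; cv2.circle(out,tuple(np.int32(c[:2])),int(c[2]),(0,0,255),1)
    p=(c[:2]+.5)/4-.5+[x0,y0]; print(p,c[2]/4); return p,out
E
python3 - <<'E'
from c import *
S=[load('wc1'),load('wc2')]; pan=[]
for lo,hi in ((19,24),(41,47)):
    L=[]
    for s in S:
        p,o=circ(s,[.509,-.234,.072],lo,hi); o=cv2.resize(o,(400,300)) if 0 else o[:300 if 0 else 560,:560]; pan.append(cv2.resize(o,(300,300)))
        if p is not None: L.append(ray(s,*p)); print(' on .072',onz(s,*p,.072))
    if len(L)==2: print('tri',tri(L))
cv2.imwrite('pics/cov.png',np.vstack([np.hstack(pan[:2]),np.hstack(pan[2:])]))
E
```

```text
[321.5  220.25] 21.5
 on .072 [ 0.5072 -0.2323  0.072 ]
[392.25 142.75] 21.625
 on .072 [ 0.5067 -0.2314  0.072 ]
tri [ 0.507  -0.2319  0.0725]
[321.5 214. ] 42.0
 on .072 [ 0.5049 -0.2366  0.072 ]
[388.5  141.25] 45.75
 on .072 [ 0.5087 -0.2337  0.072 ]
tri [ 0.5067 -0.2319  0.0525]
```

View pics/cov.png

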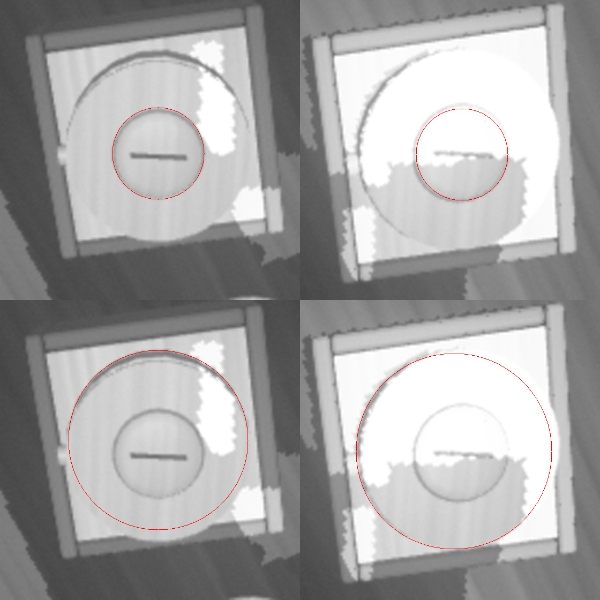

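The boss circle fits well in both wrist views, at about (0.507, -0.232, 0.0725), and the height matches the expected 72 mm. Next, over to the cup tool.

To row units: -28.8 cm is -0.576, -25.2 cm is -0.504.

{"name": "send_rows", "arguments": {"plan": [[[-0.072,0.04,0,0,0,0],[-0.144,0.08,0,0,0,0],[-0.216,0.12,0,0,0,0],[-0.288,0.16,0,0,0,0],[-0.36,0.2,0,0,0,0],[-0.432,0.24,0,0,0,0],[-0.504,0.28,0,0,0,0],[-0.576,0.32,0,0,0,0]]]}}

```text
clock: 2.5
tool_pos: [0.5713, 0.1235, 0.2257]
orientation: [-180.0, 0.0, -117.6]
force: [1.9, -0.3, 0.6]
opening: 0.0876
gripper_force: 0.0
```

To row units: -9.8 cm is -0.196, -7.2 cm is -0.144.

{"name": "send_rows", "arguments": {"plan": [[[-0.072,0.04,0,0,0,0],[-0.144,0.08,0,0,0,0],[-0.196,0.108,0,0,0,0],[-0.196,0.108,0,0,0,0],[-0.196,0.108,0,0,0,0]]], "fingers": 0.75}}

```text
clock: 2.92
tool_pos: [0.5691, 0.2352, 0.2249]
orientation: [180.0, -0.0, -117.4]
force: [-0.3, -0.5, 0.3]
opening: 0.0661
gripper_force: 0.0
```

```bash
python3 -c "
from h import *
s=snap('wrist','wt1')
row([.569,.2345,.225])
print(proj(s,np.array([.569,.2345,.113])),proj(s,np.array([.569,.2345,.016])))
cv2.imwrite('pics/wt1c.png',cv2.resize(s['img'][60:360,120:520,::-1],None,fx=2,fy=2))"
```

```text
clock 2.97 at [0.5692 0.2342 0.2251] [ 1.7999e+02 -2.0000e-02 -1.1748e+02] F [-0.1 -1.   0.4] open 0.0658
row [-0.02  0.03  0.01] [ 0.01 -0.02  0.02]
[316.17125464 232.0091847 ] [316.98948711 203.30309434]
```

View pics/wt1c.png

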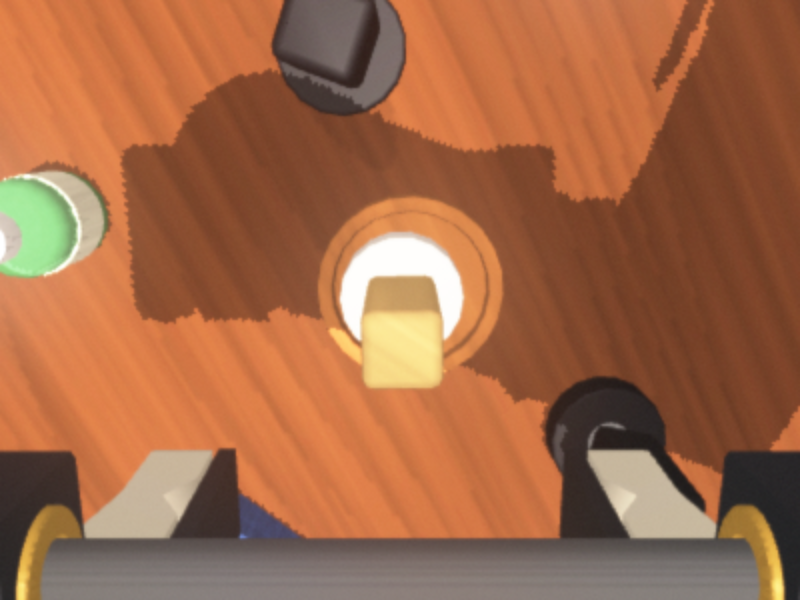

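The cup tool stands in its dish, with the handle top's centre at about (321,235) in the full picture, its edges parallel to the image and the dish round it. I'll take a second wrist view for height.

To row units: -6 cm is -0.12, -4 cm is -0.08.

{"name": "send_rows", "arguments": {"plan": [[[-0.08,0,0,0,0,0],[-0.12,0,0,0,0,0],[-0.12,0,0,0,0,0],[-0.12,0,0,0,0,0]]]}}

```text
clock: 3.3
tool_pos: [0.5976, 0.2869, 0.2247]
orientation: [180.0, -0.0, -117.6]
force: [-0.0, -0.6, -0.3]
opening: 0.0658
gripper_force: 0.0
```

Run:
```python
from c import *
S=[load('wt1'),snap('wrist','wt2')]
row([.569,.2345,.225])
H=[];D=[];C=[];pan=[]
for s in S:
    im=cv2.GaussianBlur(s['img'],(3,3),0); h=cv2.cvtColor(im,cv2.COLOR_RGB2HSV).astype(int)
    u,v=proj(s,np.array([.569,.2345,.113])).astype(int)
    # bright tan top, and dish orange/white
    m=np.zeros(h.shape[:2],np.uint8); w=45
    sub=h[v-w:v+w,u-w:u+w]; m[v-w:v+w,u-w:u+w]=(sub[...,0]>=18)&(sub[...,0]<32)&(sub[...,1]>60)&(sub[...,2]>200)
    cs,_=cv2.findContours(m,cv2.RETR_EXTERNAL,cv2.CHAIN_APPROX_NONE); c=max(cs,key=cv2.contourArea); r=cv2.minAreaRect(c)
    print('handle',np.round(r,1) if 0 else r,onz(s,*r[0],.113)); H.append(ray(s,*r[0]))
    m[:]=0; sub=h; m=((h[...,1]<40)&(h[...,2]>170)).astype(np.uint8); q=np.zeros_like(m); q[v-70:v+40,u-40:u+40]=m[v-70:v+40,u-40:u+40]
    cs,_=cv2.findContours(q,cv2.RETR_EXTERNAL,cv2.CHAIN_APPROX_NONE); c=max(cs,key=cv2.contourArea)
    (x,y),rr=cv2.minEnclosingCircle(c); print('cup',x,y,rr,onz(s,x,y,.028)); C.append(ray(s,x,y))
    p,o=circ(s,[.5655,.235,.016],42,49,60)
    if p is not None: print(' dish',onz(s,*p,.016)); D.append(ray(s,*p))
    o=cv2.resize(o,(480,480)) ; pan.append(o[:,:400])
print('tri handle',tri(H),'cup',tri(C)); print('dish',tri(D) if len(D)==2 else '')
cv2.imwrite('pics/tool.png',np.hstack(pan))
```

```text
clock 3.35 at [0.5973 0.2865 0.2249] [ 179.98   -0.04 -117.58] F [-0.1 -0.2  0.1] open 0.0657
row [ 5.92  0.1  -0.01] [ 0.02 -0.04 -0.08]
handle ((320.5, 233.5), (39.0, 41.0), 90.0) [0.5669 0.2368 0.113 ]
cup 320.21844482421875 207.26766967773438 30.560319900512695 [0.567  0.2368 0.028 ]
[324.5 203.5] 45.675
 dish [0.5631 0.2378 0.016 ]
handle ((322.82794189453125, 145.02584838867188), (45.082054138183594, 42.852935791015625), 87.79740142822266) [0.5672 0.2375 0.113 ]
cup 321.7789611816406 137.86526489257812 32.466949462890625 [0.5671 0.237  0.028 ]
[326.5  136.75] 48.3
 dish [0.5633 0.2386 0.016 ]
tri handle [0.5673 0.2377 0.1093] cup [0.5671 0.2371 0.0262]
dish [0.5635 0.2388 0.0108]
```

View pics/tool.png

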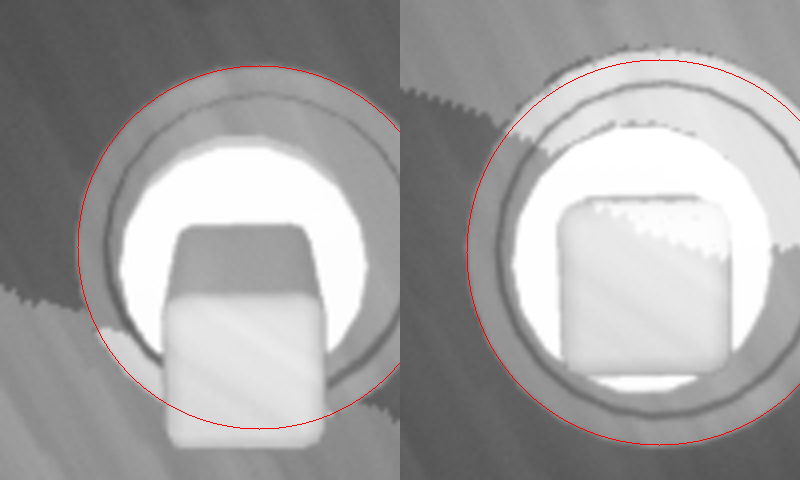

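The handle is at (0.567, 0.237), top at about 0.11, and the cup at the same spot, so the tool is upright. The dish is at about (0.5633, 0.238). Descending to grip 80 mm up, with the TCP at 0.069.

To row units: 15.5 cm is 0.31, 13.5 cm is 0.27.

{"name": "send_rows", "arguments": {"plan": [[[0.08,0.006,0,0,0,0],[0.116,0.008,0,0,0,0],[0.116,0.008,0,0,0,0],[0.116,0.008,0.07,0,0,0],[0.116,0.008,0.14,0,0,0],[0.116,0.008,0.21,0,0,0],[0.116,0.008,0.27,0,0,0],[0.116,0.008,0.31,0,0,0]]]}}

```text
clock: 4.02
tool_pos: [0.5656, 0.2363, 0.0676]
orientation: [179.9, -0.1, -117.6]
force: [-0.6, 0.5, -0.5]
opening: 0.0659
gripper_force: 0.0
```

```bash
python3 -c "
from h import *
row([.567,.237,.069])"
```

```text
clock 4.02 at [0.5656 0.2363 0.0676] [ 1.7992e+02 -1.2000e-01 -1.1760e+02] F [-0.6  0.5 -0.5] open 0.0659
row [-0.13 -0.09 -0.14] [ 0.08 -0.12 -0.1 ]
```

To row units: -0.1 cm is -0.002.

{"name": "send_rows", "arguments": {"plan": [[[-0.002,0,-0.002,0,0,0],[-0.002,0,-0.002,0,0,0]]]}}

```text
clock: 4.18
tool_pos: [0.5674, 0.2384, 0.0712]
orientation: [180.0, -0.1, -117.5]
force: [0.4, -0.3, 1.5]
opening: 0.0662
gripper_force: 0.0
```

{"name": "send_rows", "arguments": {"plan": [[[0,0,0,0,0,0],[0,0,0,0,0,0],[0,0,0,0,0,0],[0,0,0,0,0,0],[0,0,0,0,0,0],[0,0,0,0,0,0],[0,0,0,0,0,0],[0,0,0,0,0,0]]], "fingers": 0}}

```text
clock: 4.85
tool_pos: [0.5677, 0.2398, 0.0714]
orientation: [-180.0, 0.0, -117.5]
force: [0.6, 0.6, 2.3]
opening: 0.0277
gripper_force: 30.0
```

```bash
python3 -c "
from h import *
row([.567,.237,.069])"
```

```text
clock 4.85 at [0.5677 0.2398 0.0714] [-1.7997e+02  3.0000e-02 -1.1747e+02] F [0.6 0.6 2.3] open 0.0277
row [ 0.29 -0.06  0.24] [-0.03  0.03  0.03]
```

To row units: -15 cm is -0.3, -14.5 cm is -0.29.

{"name": "send_rows", "arguments": {"plan": [[[0,0,-0.01,0,0,0],[0,0,-0.04,0,0,0],[0,0,-0.09,0,0,0],[0,0,-0.15,0,0,0],[0,0,-0.21,0,0,0],[0,0,-0.26,0,0,0],[0,0,-0.29,0,0,0],[0,0,-0.3,0,0,0]]]}}

```text
clock: 5.52
tool_pos: [0.5681, 0.2401, 0.224]
orientation: [-179.9, 0.2, -117.5]
force: [0.0, 1.0, -2.7]
opening: 0.0277
gripper_force: 30.0
```

To row units: 21 cm is 0.42, 18 cm is 0.36.

{"name": "send_rows", "arguments": {"plan": [[[0.02,-0.008,0,0,0,0],[0.06,-0.022,0,0,0,0],[0.12,-0.044,0,0,0,0],[0.18,-0.066,0,0,0,0],[0.24,-0.088,0,0,0,0],[0.3,-0.11,0,0,0,0],[0.36,-0.132,0,0,0,0],[0.42,-0.154,0,0,0,0]]]}}

```text
clock: 6.18
tool_pos: [0.5366, 0.0151, 0.2192]
orientation: [179.9, -0.1, -117.5]
force: [1.1, 0.4, -3.2]
opening: 0.0278
gripper_force: 30.0
```

To row units: 22.5 cm is 0.45, -1.1 cm is -0.022.

{"name": "send_rows", "arguments": {"plan": [[[0.06,-0.022,0,0,0,0],[0.12,-0.044,0,0,0,0],[0.18,-0.066,0,0,0,0],[0.24,-0.088,0,0,0,0],[0.3,-0.11,0,0,0,0],[0.36,-0.132,0,0,0,0],[0.42,-0.154,0,0,0,0],[0.45,-0.166,0,0,0,0]]]}}

```text
clock: 6.85
tool_pos: [0.5057, -0.2233, 0.2191]
orientation: [179.8, -0.1, -117.6]
force: [-0.3, -0.4, -2.6]
opening: 0.028
gripper_force: 30.0
```

To row units: 5 cm is 0.1, 4 cm is 0.08.

{"name": "send_rows", "arguments": {"plan": [[[0.018,-0.006,0,0,0,0],[0.018,-0.006,0.04,0,0,0],[0.018,-0.006,0.08,0,0,0],[0.018,-0.006,0.1,0,0,0],[0.018,-0.006,0.1,0,0,0],[0.018,-0.006,0.1,0,0,0]]]}}

```text
clock: 7.35
tool_pos: [0.5065, -0.2294, 0.1705]
orientation: [179.9, -0.1, -117.5]
force: [0.3, -0.3, -2.1]
opening: 0.028
gripper_force: 30.0
```

Run:
```python
from h import *
s=snap('wrist','wh1')
row([.5077,-.2292,.165]); row([.5077,-.2292,.165])
print(ctrl.get_obs()['moment'])
im=s['img'][150:390,160:480,::-1].copy()
cv2.imwrite('pics/wh1c.png',cv2.resize(im,None,fx=2.5,fy=2.5,interpolation=cv2.INTER_CUBIC))
```

```text
clock 7.40 at [ 0.5073 -0.2295  0.1714] [-1.8000e+02 -2.0000e-02 -1.1744e+02] F [ 0.2  1.  -2.9] open 0.0278
row [-0.04 -0.02  0.64] [-0.   -0.02  0.06]
clock 7.40 at [ 0.5073 -0.2295  0.1714] [-1.8000e+02 -2.0000e-02 -1.1744e+02] F [ 0.2  1.  -2.9] open 0.0278
row [-0.04 -0.02  0.64] [-0.   -0.02  0.06]
[ 0.05849579  0.00686275 -0.00985566]
```

View pics/wh1c.png

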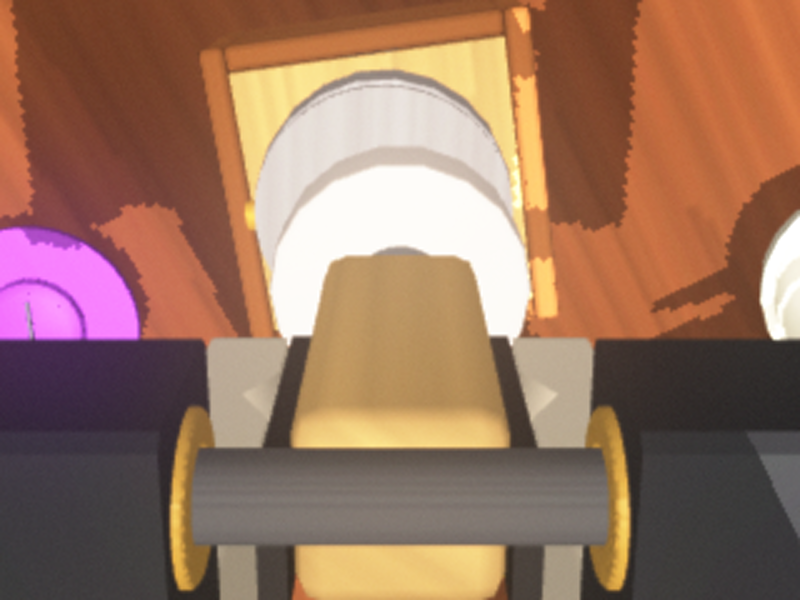

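The held cup hangs straight over the cover; its white top face spans x from 269 to 372 (full-picture pixels), its top edge near row 216. I'll fit that arc to get the cup's centre.

Run:
```python
from h import *
from scipy.optimize import least_squares
np.set_printoptions(precision=4,suppress=True)
s=load('wh1'); g=cv2.GaussianBlur(s['img'],(3,3),0).min(2)
x0,x1,y0,y1=262,378,205,283
m=np.zeros_like(g); m[y0:y1,x0:x1]=(g[y0:y1,x0:x1]>228)
cs,_=cv2.findContours(m,cv2.RETR_EXTERNAL,cv2.CHAIN_APPROX_NONE); c=max(cs,key=cv2.contourArea)[:,0]
# keep topmost edge per column, outer side only
P=np.array([(x,c[c[:,0]==x][:,1].min()) for x in np.unique(c[:,0])],float); P=P[(P[:,1]<262)]
print(P[:3],P[-3:],P[:,1].min())
for z in (.128,):
    Q=np.array([onz(s,*p,z)[:2] for p in P])
    f=lambda q:np.hypot(*(Q-q[:2]).T)-q[2]
    r=least_squares(f,[.507,-.232,.027],loss='soft_l1',f_scale=.0005); print(z,r.x,np.std(r.fun))
    f2=lambda q:np.hypot(*(Q-q[:2]).T)-.027
    r=least_squares(f2,[.507,-.232],loss='soft_l1',f_scale=.0005); print('R fixed',r.x)
```

```text
[[270. 253.]
 [271. 249.]
 [272. 247.]] [[368. 249.]
 [369. 255.]
 [370. 261.]] 217.0
0.128 [ 0.5039 -0.23    0.0259] 0.00016413600069050413
R fixed [ 0.5045 -0.2288]
```

The camera consistently sees things about 2.8 mm further along tool y than the robot's own reading, and the top camera agrees with that. So relative to the boss, the cup needs about -3.4 mm in tool y. I'll shift, lower to just above the boss, and check there with little depth difference.

To row units: 2.5 cm is 0.05, 2 cm is 0.04.

{"name": "send_rows", "arguments": {"plan": [[[0,-0.003,0.01,0,0,0],[0,-0.0068,0.024,0,0,0],[0,-0.0068,0.04,0,0,0],[0,-0.0068,0.05,0,0,0],[0,-0.0068,0.05,0,0,0],[0,-0.0068,0.05,0,0,0]]]}}

```text
clock: 7.9
tool_pos: [0.5099, -0.231, 0.1455]
orientation: [179.9, -0.0, -117.5]
force: [-0.2, -0.8, -2.5]
opening: 0.0278
gripper_force: 30.0
```

```bash
cat > fit.py <<'E'
from h import *
from scipy.optimize import least_squares
np.set_printoptions(precision=4,suppress=True)
def circfit(s,P,z,R0):
    Q=np.array([onz(s,*p,z)[:2] for p in P]); q0=np.r_[Q.mean(0)]
    a=least_squares(lambda q:np.hypot(*(Q-q[:2]).T)-q[2],[*q0,R0],loss='soft_l1',f_scale=.0005)
    b=least_squares(lambda q:np.hypot(*(Q-q).T)-R0,q0,loss='soft_l1',f_scale=.0005)
    print(len(P),'free',a.x,'std',np.std(a.fun),'fixed R',b.x); return b.x
E
python3 - <<'E'
from fit import *
s=snap('wrist','wh2'); row([.509,-.2325,.145])
im=s['img'][150:390,160:480,::-1].copy()
cv2.imwrite('pics/wh2c.png',cv2.resize(im,None,fx=2.5,fy=2.5,interpolation=cv2.INTER_CUBIC))
E
```

```text
clock 7.95 at [ 0.5102 -0.2311  0.1459] [ 179.98   -0.02 -117.48] F [ 0.3  0.1 -2.8] open 0.0281
row [0.18 0.04 0.09] [ 0.02 -0.02  0.02]
```

View pics/wh2c.png

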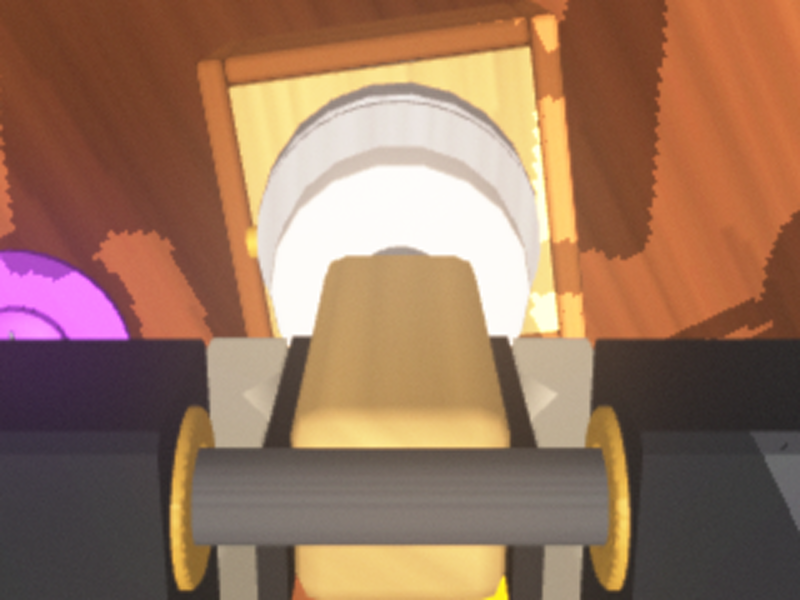

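Run:
```python
from fit import *
s=load('wh2'); g=cv2.GaussianBlur(s['img'],(3,3),0).min(2)
x0,x1,y0,y1=262,380,205,283
for th in (222,235):
    m=np.zeros_like(g); m[y0:y1,x0:x1]=(g[y0:y1,x0:x1]>th)
    cs,_=cv2.findContours(m,cv2.RETR_EXTERNAL,cv2.CHAIN_APPROX_NONE); c=max(cs,key=cv2.contourArea)[:,0]
    P=np.array([(x,c[c[:,0]==x][:,1].min()) for x in np.unique(c[:,0])],float)-[0,.5]; P=P[P[:,1]<258]
    for z in (.1025,.100): circfit(s,P,z,.027)
# lower rim of cup wall vs flange: grey transition along several columns
gg=cv2.cvtColor(s['img'],cv2.COLOR_RGB2GRAY)
for x in (290,305,320,335,350): print(x,gg[180:222,x])
```

```text
102 free [ 0.5073 -0.2316  0.0261] std 0.0001742585144849293 fixed R [ 0.5078 -0.2307]
102 free [ 0.5077 -0.2308  0.0265] std 0.00017641736496619556 fixed R [ 0.508  -0.2302]
100 free [ 0.5072 -0.2317  0.0258] std 0.00015931671804550828 fixed R [ 0.5079 -0.2304]
100 free [ 0.5077 -0.2309  0.0261] std 0.0001612902394802005 fixed R [ 0.5081 -0.2299]
290 [221 226 226 227 226 227 226 227 226 226 224 199 154 142 151 186 216 218
 186 215 224 224 225 226 226 226 226 226 225 226 227 227 226 227 225 227
 226 223 209 195 196 197]
305 [223 222 223 221 197 153 142 140 149 193 227 227 186 218 226 225 225 225
 226 226 226 225 225 226 225 225 227 225 225 223 214 199 199 198 199 199
 202 212 241 252 253 252]
320 [226 226 225 163 143 141 143 164 226 231 193 220 226 226 227 228 227 228
 228 227 227 227 227 227 227 228 228 227 214 199 197 197 198 199 199 210
 235 252 253 252 253 252]
335 [223 224 224 224 221 183 145 141 143 151 199 216 186 207 226 228 228 228
 229 228 229 229 229 229 229 229 229 229 228 228 225 202 195 195 197 196
 197 204 225 250 252 252]
350 [220 220 221 221 221 222 222 223 222 224 224 222 205 157 140 141 155 195
 208 198 220 224 226 226 226 225 228 226 227 226 226 225 225 227 226 226
 225 222 215 197 192 191]
```

Run:
```python
from fit import *
s=load('wh2'); g=cv2.cvtColor(s['img'],cv2.COLOR_RGB2GRAY).astype(int)
L=[];C=[]
for x in range(288,353):
    col=g[180:235,x]
    d=[i for i in range(4,40) if col[i]<col[i-1]-5 and col[i]<col[i+1]-4 and col[i+3]>212 and col[i]>165]
    if d: 
        i=d[0]; L.append((x,180+i))
        k=[j for j in range(i+6,50) if col[j]<213]
        if k and col[k[0]+2]<206:
            j=k[0]; C.append((x,180+j-(213-col[j])/max(1,col[j-1]-col[j])))
print(len(L),len(C),L[::12],C[::12])
for z in (.072,.069): circfit(s,L,z,.033)
for z in (.0825,.0805): circfit(s,C,z,.027)
```

```text
57 57 [(288, 199), (305, 192), (317, 190), (330, 191), (342, 195)] [(288, np.float64(219.2941176470588)), (305, np.float64(210.06666666666666)), (317, np.float64(208.125)), (330, np.float64(208.76470588235293)), (342, np.float64(212.6))]
57 free [ 0.5069 -0.2326  0.0327] std 0.00014719439281511303 fixed R [ 0.5071 -0.2324]
57 free [ 0.5074 -0.2318  0.0331] std 0.00014909528280406377 fixed R [ 0.5073 -0.2319]
57 free [-187.17   -327.8189  377.5151] std 0.0017797383906965902 fixed R [ 0.4818 -0.2753]
57 free [-225.6299 -394.9022  454.8416] std 0.0017958215537275917 fixed R [ 0.482  -0.2748]
```

```bash
sed -i 's/q0=np.r_\[Q.mean(0)\]/q0=np.array([.507,-.232])/' fit.py
python3 - <<'E'
from fit import *
s=load('wh2'); g=cv2.cvtColor(s['img'],cv2.COLOR_RGB2GRAY).astype(int)
C=[]
for x in range(290,353):
    col=g[205:240,x]; k=[j for j in range(2,33) if col[j]<213 and col[j-1]>=213 and col[j+2]<206 ]
    if k: j=k[0]; C.append((x,205+j-(213-col[j])/max(1,col[j-1]-col[j])))
C=np.array(C); print(len(C),C[::10])
for z in (.0825,.0805): circfit(s,C,z,.027)
E
```

```text
63 [[290.     217.7143]
 [300.     212.1875]
 [310.     208.5   ]
 [320.     208.0667]
 [330.     208.7647]
 [340.     212.2   ]
 [350.     218.1111]]
63 free [ 0.5079 -0.2302  0.0274] std 0.00012174859834591416 fixed R [ 0.5077 -0.2306]
63 free [ 0.5082 -0.2296  0.0276] std 0.00012284637041951805 fixed R [ 0.5078 -0.2302]
```

The flange and boss sit at (0.507, -0.232) and the cup at (0.5077, -0.2306), both in the same camera frame. So I'll shift +1.5 mm along tool x and go down near contact.

To row units: 0.7 cm is 0.014, 0.15 cm is 0.003.

{"name": "send_rows", "arguments": {"plan": [[[0.0016,0,0.002,0,0,0],[0.003,0,0.004,0,0,0],[0.003,0,0.007,0,0,0],[0.003,0,0.01,0,0,0],[0.003,0,0.012,0,0,0],[0.003,0,0.014,0,0,0],[0.003,0,0.014,0,0,0]]]}}

```text
clock: 8.53
tool_pos: [0.5094, -0.2323, 0.1388]
orientation: [180.0, -0.0, -117.5]
force: [-0.7, 0.2, -3.4]
opening: 0.0277
gripper_force: 30.0
```

To row units: 0.32 cm is 0.0064, 0.28 cm is 0.0056.

{"name": "send_rows", "arguments": {"plan": [[[0,0,0.0008,0,0,0],[0,0,0.0016,0,0,0],[0,0,0.0024,0,0,0],[0,0,0.0032,0,0,0],[0,0,0.004,0,0,0],[0,0,0.0048,0,0,0],[0,0,0.0056,0,0,0],[0,0,0.0064,0,0,0]]]}}

```text
clock: 9.2
tool_pos: [0.5095, -0.2324, 0.1358]
orientation: [-180.0, -0.0, -117.5]
force: [-0.4, -0.5, -2.7]
opening: 0.0279
gripper_force: 30.0
```

{"name": "send_rows", "arguments": {"plan": [[[0,0,0.0008,0,0,0],[0,0,0.0016,0,0,0],[0,0,0.0024,0,0,0],[0,0,0.0032,0,0,0],[0,0,0.004,0,0,0],[0,0,0.0048,0,0,0]]]}}

```text
clock: 9.7
tool_pos: [0.5096, -0.2325, 0.1337]
orientation: [-180.0, 0.0, -117.5]
force: [-1.3, 1.4, 1.8]
opening: 0.0279
gripper_force: 30.0
```

To row units: 0.24 cm is 0.0048, 0.2 cm is 0.004.

{"name": "send_rows", "arguments": {"plan": [[[0,0,0.0008,0,0,0],[0,0,0.0016,0,0,0],[0,0,0.0024,0,0,0],[0,0,0.0032,0,0,0],[0,0,0.004,0,0,0],[0,0,0.0048,0,0,0]]]}}

```text
clock: 10.2
tool_pos: [0.5096, -0.2324, 0.1311]
orientation: [-180.0, 0.0, -117.5]
force: [-0.3, 0.3, 1.4]
opening: 0.028
gripper_force: 30.0
```

Steady drag of about 4.3 N: the platform is sinking.

To row units: 0.24 cm is 0.0048, 0.2 cm is 0.004.

{"name": "send_rows", "arguments": {"plan": [[[0,0,0.0008,0,0,0],[0,0,0.0016,0,0,0],[0,0,0.0024,0,0,0],[0,0,0.0032,0,0,0],[0,0,0.004,0,0,0],[0,0,0.0048,0,0,0]]]}}

```text
clock: 10.7
tool_pos: [0.5096, -0.2324, 0.1286]
orientation: [-180.0, 0.0, -117.5]
force: [-0.5, -0.7, 1.5]
opening: 0.0282
gripper_force: 30.0
```

To row units: 0.24 cm is 0.0048, 0.2 cm is 0.004.

{"name": "send_rows", "arguments": {"plan": [[[0,0,0.0008,0,0,0],[0,0,0.0016,0,0,0],[0,0,0.0024,0,0,0],[0,0,0.0032,0,0,0],[0,0,0.004,0,0,0],[0,0,0.0048,0,0,0]]]}}

```text
clock: 11.2
tool_pos: [0.5096, -0.2324, 0.1262]
orientation: [-180.0, 0.0, -117.5]
force: [-1.0, 0.3, 1.1]
opening: 0.0281
gripper_force: 30.0
```

To row units: 0.24 cm is 0.0048, 0.2 cm is 0.004.

{"name": "send_rows", "arguments": {"plan": [[[0,0,0.0008,0,0,0],[0,0,0.0016,0,0,0],[0,0,0.0024,0,0,0],[0,0,0.0032,0,0,0],[0,0,0.004,0,0,0],[0,0,0.0048,0,0,0]]]}}

```text
clock: 11.7
tool_pos: [0.5095, -0.2324, 0.1238]
orientation: [-180.0, -0.0, -117.5]
force: [-0.2, -0.7, 1.2]
opening: 0.0277
gripper_force: 30.0
```

To row units: 0.24 cm is 0.0048, 0.2 cm is 0.004.

{"name": "send_rows", "arguments": {"plan": [[[0,0,0.0008,0,0,0],[0,0,0.0016,0,0,0],[0,0,0.0024,0,0,0],[0,0,0.0032,0,0,0],[0,0,0.004,0,0,0],[0,0,0.0048,0,0,0]]]}}

```text
clock: 12.2
tool_pos: [0.5097, -0.2325, 0.122]
orientation: [-180.0, -0.0, -117.5]
force: [-1.4, 0.9, 7.4]
opening: 0.0277
gripper_force: 30.0
```

The platform stands firm and force is rising (about 10 N added). Smaller steps now.

To row units: 0.08 cm is 0.0016, 0.04 cm is 0.0008.

{"name": "send_rows", "arguments": {"plan": [[[0,0,0.0008,0,0,0],[0,0,0.0016,0,0,0]]]}}

```text
clock: 12.37
tool_pos: [0.5097, -0.2325, 0.1215]
orientation: [-180.0, -0.0, -117.5]
force: [-1.9, 0.5, 9.2]
opening: 0.0277
gripper_force: 30.0
```

To row units: 0.08 cm is 0.0016, 0.04 cm is 0.0008.

{"name": "send_rows", "arguments": {"plan": [[[0,0,0.0008,0,0,0],[0,0,0.0016,0,0,0]]]}}

```text
clock: 12.53
tool_pos: [0.5098, -0.2325, 0.1205]
orientation: [-180.0, 0.0, -117.5]
force: [-0.3, -0.1, 3.9]
opening: 0.028
gripper_force: 30.0
```

To row units: 0.08 cm is 0.0016, 0.04 cm is 0.0008.

{"name": "send_rows", "arguments": {"plan": [[[0,0,0.0008,0,0,0],[0,0,0.0016,0,0,0]]]}}

```text
clock: 12.7
tool_pos: [0.5089, -0.2321, 0.1184]
orientation: [179.9, 0.0, -117.5]
force: [-0.0, 0.0, -2.5]
opening: 0.028
gripper_force: 30.0
```

It clicked. Continuing gently until the force climbs.

To row units: 0.08 cm is 0.0016, 0.04 cm is 0.0008.

{"name": "send_rows", "arguments": {"plan": [[[0,0,0.0008,0,0,0],[0,0,0.0016,0,0,0]]]}}

```text
clock: 12.87
tool_pos: [0.509, -0.2321, 0.1183]
orientation: [179.9, -0.0, -117.5]
force: [-2.9, 3.2, 8.6]
opening: 0.0283
gripper_force: 30.0
```

To row units: 0.04 cm is 0.0008.

{"name": "send_rows", "arguments": {"plan": [[[0,0,0.0008,0,0,0],[0,0,0.0008,0,0,0]]]}}

```text
clock: 13.03
tool_pos: [0.509, -0.2321, 0.1183]
orientation: [179.9, -0.0, -117.5]
force: [-3.6, 3.5, 8.5]
opening: 0.0274
gripper_force: 30.0
```

{"name": "send_rows", "arguments": {"plan": [[[0,0,0.0008,0,0,0],[0,0,0.0016,0,0,0]]]}}

```text
clock: 13.2
tool_pos: [0.5091, -0.2321, 0.1182]
orientation: [180.0, -0.0, -117.5]
force: [-6.4, 5.3, 17.5]
opening: 0.0275
gripper_force: 30.0
```

Now 20 N added on a rigid stack. I'll hold briefly, lift off and look.

To row units: -5 cm is -0.1, -3 cm is -0.06.

{"name": "send_rows", "arguments": {"plan": [[[0,0,0.0004,0,0,0],[0,0,0.0004,0,0,0],[0,0,0,0,0,0],[0,0,-0.002,0,0,0],[0,0,-0.01,0,0,0],[0,0,-0.03,0,0,0],[0,0,-0.06,0,0,0],[0,0,-0.1,0,0,0]]]}}

```text
clock: 13.87
tool_pos: [0.5084, -0.2321, 0.1664]
orientation: [179.8, -0.0, -117.5]
force: [0.4, -0.6, -3.8]
opening: 0.0278
gripper_force: 30.0
```

To row units: -5.8 cm is -0.116, -5.5 cm is -0.11.

{"name": "send_rows", "arguments": {"plan": [[[0,0,-0.04,0,0,0],[0,0,-0.08,0,0,0],[0,0,-0.11,0,0,0],[0,0,-0.116,0,0,0],[0,0,-0.116,0,0,0]]]}}

```text
clock: 14.28
tool_pos: [0.5099, -0.2324, 0.226]
orientation: [-179.9, 0.1, -117.5]
force: [-0.9, 0.1, -3.2]
opening: 0.0279
gripper_force: 30.0
```

Run:
```python
from fit import *
s=snap('wrist','wa'); d=snap('side','sa')
row([.5642,.2408,.225])
a=cv2.resize(s['img'][150:390,160:480],(400,300)); b=cv2.resize(d['img'][160:235,350:450],(400,300),interpolation=cv2.INTER_CUBIC)
cv2.imwrite('pics/after.png',np.hstack([a,b])[:,:,::-1])
```

```text
clock 14.38 at [ 0.5089 -0.2321  0.224 ] [ 179.91    0.   -117.5 ] F [-0.6 -0.1 -3.1] open 0.0281
row [-44.5   16.93  -0.07] [0.09 0.   0.  ]
```

View pics/after.png

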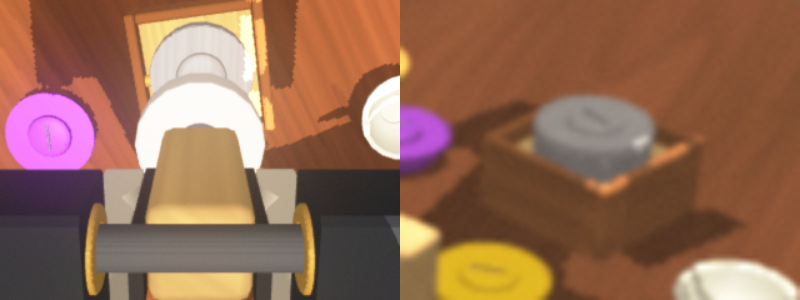

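The cover lies flush and the tool hangs straight. In the left panel the boss ring is intact at (200,70); in the right panel the cover is level at (595,120). The ten pictures are used up. Now carrying the tool back to the dish centre, TCP (0.5658, 0.2375).

To row units: -21 cm is -0.42, -18 cm is -0.36.

{"name": "send_rows", "arguments": {"plan": [[[-0.02,0.008,0,0,0,0],[-0.06,0.022,0,0,0,0],[-0.12,0.046,0,0,0,0],[-0.18,0.068,0,0,0,0],[-0.24,0.09,0,0,0,0],[-0.3,0.112,0,0,0,0],[-0.36,0.136,0,0,0,0],[-0.42,0.158,0,0,0,0]]]}}

```text
clock: 15.05
tool_pos: [0.5354, -0.0077, 0.2238]
orientation: [179.9, -0.1, -117.5]
force: [0.2, 0.2, -2.6]
opening: 0.0278
gripper_force: 30.0
```

To row units: -22.8 cm is -0.456, -21 cm is -0.42.

{"name": "send_rows", "arguments": {"plan": [[[-0.06,0.022,0,0,0,0],[-0.12,0.046,0,0,0,0],[-0.18,0.068,0,0,0,0],[-0.24,0.09,0,0,0,0],[-0.3,0.112,0,0,0,0],[-0.36,0.136,0,0,0,0],[-0.42,0.158,0,0,0,0],[-0.456,0.172,0,0,0,0]]]}}

```text
clock: 15.72
tool_pos: [0.5647, 0.2354, 0.2233]
orientation: [179.9, -0.1, -117.4]
force: [1.6, -0.4, -3.7]
opening: 0.0279
gripper_force: 30.0
```

To row units: -0.5 cm is -0.01, 0.1 cm is 0.002.

{"name": "send_rows", "arguments": {"plan": [[[-0.01,0.002,0,0,0,0],[-0.01,0.002,0,0,0,0],[-0.01,0.002,0,0,0,0]]]}}

```text
clock: 15.97
tool_pos: [0.566, 0.2369, 0.224]
orientation: [179.9, -0.1, -117.5]
force: [0.1, -0.1, -2.7]
opening: 0.0277
gripper_force: 30.0
```

```bash
python3 -c "
from h import *
row([.5658,.2375,.085])"
```

```text
clock 15.97 at [0.566  0.2369 0.224 ] [ 1.7995e+02 -1.1000e-01 -1.1746e+02] F [ 0.1 -0.1 -2.7] open 0.0277
row [-0.07  0.03 13.9 ] [ 0.05 -0.11  0.04]
```

To row units: 14 cm is 0.28, 13.5 cm is 0.27.

{"name": "send_rows", "arguments": {"plan": [[[0,0,0.04,0,0,0],[0,0,0.1,0,0,0],[0,0,0.16,0,0,0],[0,0,0.21,0,0,0],[0,0,0.25,0,0,0],[0,0,0.27,0,0,0],[0,0,0.28,0,0,0],[0,0,0.28,0,0,0]]]}}

```text
clock: 16.63
tool_pos: [0.5666, 0.2363, 0.0846]
orientation: [180.0, -0.1, -117.5]
force: [-0.8, -0.0, -2.6]
opening: 0.0278
gripper_force: 30.0
```

To row units: 1 cm is 0.02, 0.9 cm is 0.018.

{"name": "send_rows", "arguments": {"plan": [[[0,0,0.004,0,0,0],[0,0,0.008,0,0,0],[0,0,0.012,0,0,0],[0,0,0.016,0,0,0],[0,0,0.018,0,0,0],[0,0,0.02,0,0,0],[0,0,0.02,0,0,0]]]}}

```text
clock: 17.22
tool_pos: [0.5666, 0.2372, 0.0749]
orientation: [180.0, -0.0, -117.5]
force: [0.2, 0.3, -3.6]
opening: 0.0276
gripper_force: 30.0
```

To row units: 0.25 cm is 0.005, 0.2 cm is 0.004.

{"name": "send_rows", "arguments": {"plan": [[[0,0,0.001,0,0,0],[0,0,0.002,0,0,0],[0,0,0.003,0,0,0],[0,0,0.004,0,0,0],[0,0,0.005,0,0,0],[0,0,0.005,0,0,0]]]}}

```text
clock: 17.72
tool_pos: [0.5666, 0.2372, 0.0724]
orientation: [180.0, -0.0, -117.5]
force: [-0.1, -1.2, -3.1]
opening: 0.0279
gripper_force: 30.0
```

To row units: 0.08 cm is 0.0016, 0.04 cm is 0.0008.

{"name": "send_rows", "arguments": {"plan": [[[0,0,0.0008,0,0,0],[0,0,0.0016,0,0,0],[0,0,0.0016,0,0,0]]]}}

```text
clock: 17.97
tool_pos: [0.5666, 0.2372, 0.0717]
orientation: [180.0, -0.0, -117.5]
force: [-0.2, 0.2, -3.4]
opening: 0.0284
gripper_force: 30.0
```

To row units: 0.12 cm is 0.0024, 0.08 cm is 0.0016.

{"name": "send_rows", "arguments": {"plan": [[[0,0,0.0008,0,0,0],[0,0,0.0016,0,0,0],[0,0,0.0024,0,0,0],[0,0,0.0024,0,0,0]]]}}

```text
clock: 18.3
tool_pos: [0.5667, 0.2374, 0.0714]
orientation: [-180.0, 0.0, -117.5]
force: [-2.6, -1.5, 5.4]
opening: 0.0281
gripper_force: 30.0
```

It bears on the floor at the grasp height. Easing off slightly, then releasing and rising.

To row units: -0.06 cm is -0.0012.

{"name": "send_rows", "arguments": {"plan": [[[0,0,-0.0012,0,0,0],[0,0,-0.0012,0,0,0]]]}}

```text
clock: 18.47
tool_pos: [0.5667, 0.2373, 0.0714]
orientation: [-180.0, 0.0, -117.5]
force: [-1.1, -0.7, 2.2]
opening: 0.0281
gripper_force: 30.0
```

{"name": "send_rows", "arguments": {"plan": [[[0,0,0,0,0,0],[0,0,0,0,0,0],[0,0,0,0,0,0],[0,0,0,0,0,0],[0,0,0,0,0,0],[0,0,0,0,0,0]]], "fingers": 0.7}}

```text
clock: 18.97
tool_pos: [0.5667, 0.2373, 0.0711]
orientation: [-180.0, 0.0, -117.5]
force: [-0.0, 0.4, -0.0]
opening: 0.0595
gripper_force: 0.0
```

To row units: -15.5 cm is -0.31, -15 cm is -0.3.

{"name": "send_rows", "arguments": {"plan": [[[0,0,-0.02,0,0,0],[0,0,-0.06,0,0,0],[0,0,-0.12,0,0,0],[0,0,-0.18,0,0,0],[0,0,-0.24,0,0,0],[0,0,-0.3,0,0,0],[0,0,-0.31,0,0,0],[0,0,-0.31,0,0,0]]]}}

```text
clock: 19.63
tool_pos: [0.5678, 0.238, 0.2299]
orientation: [-179.8, 0.3, -117.5]
force: [0.1, 0.1, -0.7]
opening: 0.0612
gripper_force: 0.0
```

To row units: -6 cm is -0.12, -4 cm is -0.08.

{"name": "send_rows", "arguments": {"plan": [[[-0.08,0,0,0,0,0],[-0.12,0,0,0,0,0],[-0.12,0,0,0,0,0],[-0.12,0,0,0,0,0]]]}}

```text
clock: 19.97
tool_pos: [0.5938, 0.2908, 0.2241]
orientation: [179.9, -0.2, -117.4]
force: [-0.5, 0.6, -0.4]
opening: 0.0616
gripper_force: 0.0
```

Run:
```python
from c import *
s=snap('wrist','wf'); row([.56,.23,.2])
h=cv2.cvtColor(cv2.GaussianBlur(s['img'],(3,3),0),cv2.COLOR_RGB2HSV).astype(int)
def big(m,u,v,a,b,w):
    q=np.zeros(m.shape,np.uint8); q[max(v-a,0):v+b,u-w:u+w]=m[max(v-a,0):v+b,u-w:u+w]
    cs,_=cv2.findContours(q,cv2.RETR_EXTERNAL,cv2.CHAIN_APPROX_NONE); return max(cs,key=cv2.contourArea)
u,v=proj(s,np.array([.564,.2375,.113])).astype(int)
r=cv2.minAreaRect(big((h[...,0]>=18)&(h[...,0]<32)&(h[...,1]>60)&(h[...,2]>200),u,v,45,45,45)); print('handle',r,onz(s,*r[0],.113))
(x,y),rr=cv2.minEnclosingCircle(big((h[...,1]<40)&(h[...,2]>170),u,v,70,40,42)); print('cup',x,y,rr,onz(s,x,y,.028))
p,_=circ(s,[.5633,.238,.016],42,49,60); print('dish',onz(s,*p,.016))
# cover: same-height check from side and top views
t=snap('top','tf'); d=load('sa')
```

```text
clock 20.02 at [0.5936 0.2902 0.2245] [ 179.93   -0.14 -117.47] F [-1.   0.1 -0.4] open 0.0614
row [6.89 0.2  2.47] [ 0.07 -0.14  0.03]
handle ((318.5, 139.5), (43.0, 43.0), 90.0) [0.5642 0.237  0.113 ]
cup 318.83782958984375 133.05404663085938 32.641090393066406 [0.5635 0.2361 0.028 ]
[318.75 134.5 ] 42.975
dish [0.5643 0.2375 0.016 ]
```

The handle and cup both sit within 2 mm of the dish centre, upright and released. Handing in.

```bash
python3 -c "
from plant import ctrl
print(ctrl.close_job())"
```

```text
the job is handed in; nothing more can be done
None
```

The cover clicked home and held rigid at about 20 N of added push, the cup tool stands upright and released within about 2 mm of its dish's centre, and the job was handed in at about 20 s; no verdict came back.

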